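# Lay out the polishing kit

## Robot

A 6-joint arm with a two-finger parallel gripper is mounted at the origin on a cart in front of the work surface, level with it; the furniture and walls round the work are solid. World frame = base frame: x ahead of the robot, y to its left, z up, the work surface at z = 0. Lengths are in mm, angles in rad, forces in N, time in s.
With the tool pointing down it reaches from about 325 to 775 mm from the base axis. Payload 5.5 kg.
Tool frame: the origin (TCP) lies midway between the tips of the shut fingers; the grasp point (between the pads) lies grip_point_offset behind it (grip_point_offset is the distance from the TCP to the grasp point, in mm); z points along the fingers, y is the line along which they close (so a half turn about z gives the same grasp; the last joint's range is limited). The gripper opens to 88 mm and grips with 3 to 60 N. Pads are 20 mm wide; open, the fingers measure 115 mm over their backs; the gripper's body (75 mm by 178 mm) begins 61 mm behind the grasp point.
Start: joints at [-1.208, 0.091, 1.231, -0, 1.82, -0.057], TCP at [244.548, -547.917, 222.631] pointing down, gripper open.
Joint ranges: [-2.87, 2.87], [-0.86, 2.18], [0.17, 2.46], [-1.51, 4.65], [0.06, 2.69], [-2.65, 2.65]. Speed limits (rad/s): [2.57, 2.57, 3.01, 3.14, 3.14, 3.14].

## Interface

Orientations are given as a rotation vector (axis times angle).
In Python, from bench import * gives the robot as it stands. The module is installed in compiled form; this text tells all that it offers.
- The arm moves only by the tool servo_tool, never from a script. Its argument "targets" is a list of rows, each a list of 5 numbers: the gripper command: -1 is shut, 1 is fully open, values between are in proportion, then the shift along the tool's x, y, z normalised to -1 to 1, where 1 is 0.03 m, then the turn about the tool's z normalised to -1 to 1, where 1 is 6 degrees. In form: [[grip, x, y, z, spin], ...]. A call has 1 to 12 rows; each row shifts and turns the commanded pose from where the row before left it, along the tool's axes as they then stand; what a row does not reach is not made up. A row lasts 1/12 s, in which the tool goes at most 41.7 mm and 7.16 degrees, less where a joint would pass 70% of its speed; a pose out of reach is approached as far as the arm can. A call with a number of a shift or a turn outside -1 to 1 is refused whole. A call with a gripper value outside its range is refused whole. The fingers move at their own pace and stop on an object; "grip_force" is the grip in N (left out, the last holds). Time passes only in rows, so rows that do not move let the fingers close. It gives the time, the measured TCP pose, the force, the opening and the grip force at its end, in the units of the state.
- read_state(): the state, without advancing time (a new reading comes with each control period).
- get_image(name): name is "scene" or "top" or "wrist"; returns a dict with "image" (400x640x3 uint8, blue, green, red), "fx", "fy", "cx", "cy" (pixels), "world_from_camera" (4x4, takes a point from camera to world coordinates). Camera axes: x right, y down, z forward; pixel columns grow to the right and rows downward; lengths in mm; the calibration is good to about 2 mm. A picture is of the moment at which its call begins. There is no depth.
- hand_in(): hands the job in; it is judged then, once.
Trained networks look in the newest picture that a camera, given by its name, has taken for a name from the list of things; names that differ only in an ending like _2 or _b are one class to them, and where a whole thing is asked for, a point or a joint stands for the part that bears it (a point fixed in the world has none). Each returns a list of dicts, best first, with "p" (0 to 1); they miss things now and then, are a little off and sometimes report something else, mostly with a low value. They report only what shows in the picture. A call takes as long as a camera call. They do not tell look-alikes from the thing itself.
- boxes_of(camera, label): "bbox" ([left, top, width, height] in pixels, round what is visible of it).
The state is a dict: "time_s": time; "joint_pos": joint angles; "qd": joint speeds; "effort": joint torques, N m; "tcp_pos": TCP position; "tcp_rot": TCP orientation; "wrist_force": force on the tool from outside, world axes, zero at the start; "ft_torque": the same for the moment, N m; "width": opening from 0.0 (shut) to 1.0 (fully open); "gripper_force": force on a finger pad.
Only numpy, scipy, OpenCV 4.12 (cv2) and the standard library are available. Lean on these libraries where they do the work, as an engineer would, in place of code of your own. Each camera call takes 0.05 s, during which the arm holds its last target. There are 200 camera calls.

## Task

Lay out the polishing kit on the dark tray: stand the yellow mould insert on the yellow pad, the dark oil bottle on the red pad, the white paste jar with the black lid on the blue pad and the black loupe on the green pad, each upright, flat and close to the middle of its pad. The grey mould insert and the white glue bottle do not belong to the kit: leave them standing where they are, and take nothing from the steel rack or from the back of the bench.

Things in the scene. Friction and masses are not known exactly. Their poses are not given: they have to be found in the camera images.
- yellow_insert_mid (a point): yellow mould insert, an upright block with grey toothed top, loose, 44 (x) x 30 (y) mm, 47 mm high, about 0.42 kg, solid up to 45 mm; its narrow width lies along its y (yellow inserts on the steel rack are not meant). The point is its centre, half-way up; z is its upward axis
- oil_mid (a point): dark brown and black polishing-oil bottle, round and upright, loose, diameter 42 mm up to its shoulder (half-way up and below), 69 mm high, about 0.12 kg (a like bottle far at the back of the bench, about 1 m from the robot, is not meant). The point is its centre, half-way up; z is its upward axis
- jar_mid (a point): white round jar of paste with a steel lid that has a black disc in its top, loose, diameter 46 mm, 37 mm high, about 0.11 kg; its firm part for gripping is the lower 26 mm. The point is its centre, half-way up; z is its upward axis
- loupe_mid (a point): black round eye loupe standing on its rim, with pale grey glass in its top, loose, diameter 42 mm, 21 mm high, about 0.05 kg. The point is its centre, half-way up; z is its upward axis
- grey_insert_mid (a point): light grey mould insert, the look-alike of the yellow one, same size (44 x 30 x 47 mm), loose; to be left alone. The point is its centre, half-way up; z is its upward axis
- glue_mid (a point): white glue bottle with a blue collar, loose, diameter 27 mm, 74 mm high; to be left alone. The point is its centre, half-way up; z is its upward axis
- pad_yellow_floor (a point): square yellow plastic pad, 88 x 88 mm, one of four in a row on the dark tray; place for the yellow insert. The point is the centre of its flat floor (78 x 78 mm inside a lip 5 mm wide that stands 3 mm above the floor); z up, x and y along its sides. The floor is about 7 mm above the bench. Pad and tray are fixed to the bench; pad centres are 98 mm apart; the tray (112 mm wide, 400 mm long) has a rim 10 mm above the bench, 56 mm from the pads' centre line
- pad_red_floor (a point): square red plastic pad, 88 x 88 mm, one of four in a row on the dark tray; place for the oil bottle. The point is the centre of its flat floor (78 x 78 mm inside a lip 5 mm wide that stands 3 mm above the floor); z up, x and y along its sides. The floor is about 7 mm above the bench. Pad and tray are fixed to the bench; pad centres are 98 mm apart; the tray (112 mm wide, 400 mm long) has a rim 10 mm above the bench, 56 mm from the pads' centre line
- pad_blue_floor (a point): square blue plastic pad, 88 x 88 mm, one of four in a row on the dark tray; place for the paste jar. The point is the centre of its flat floor (78 x 78 mm inside a lip 5 mm wide that stands 3 mm above the floor); z up, x and y along its sides. The floor is about 7 mm above the bench. Pad and tray are fixed to the bench; pad centres are 98 mm apart; the tray (112 mm wide, 400 mm long) has a rim 10 mm above the bench, 56 mm from the pads' centre line
- pad_green_floor (a point): square green plastic pad, 88 x 88 mm, one of four in a row on the dark tray; place for the loupe. The point is the centre of its flat floor (78 x 78 mm inside a lip 5 mm wide that stands 3 mm above the floor); z up, x and y along its sides. The floor is about 7 mm above the bench. Pad and tray are fixed to the bench; pad centres are 98 mm apart; the tray (112 mm wide, 400 mm long) has a rim 10 mm above the bench, 56 mm from the pads' centre line
Things that resemble listed ones, but are neither listed nor needed, are in the scene too. Leave any orange look-alike of the part that bears jar_mid alone.

How it is judged:
By the outcome, as a careful person would: the job done as asked, in the order asked, and still so for the second after the job is handed in, with the robot touching nothing.
It also fails if it takes over 115 s, if anything falls off the work surface, if the arm or the gripper's body presses on something with over 40 N, if the wrist force passes 120 N, or if a joint passes its speed limit or range.

## Working session

There is one attempt and no reset: what is moved stays moved. The work goes in short steps, Python scripts to look and compute and a tool call to move; the robot and the scene stay as the last step left them, time stands still between calls to the robot, and variables do not carry over. Pictures are saved under pics/ and viewed, at most 15 in all, crops included, and the job is handed in when it is done.

Besides the shell and the picture viewer there is one more tool, called by a JSON object that holds its "method" and its "body". servo_tool: Moves the arm, as the interface text tells. Its arguments: {"type":"object","properties":{"targets":{"type":"array","items":{"type":"array","items":{"type":"number"}}},"grip_force":{"type":"number"}},"required":["targets"]}

```bash
mkdir -p pics; cat > h.py <<'E'
from bench import *
import cv2, numpy as np
names=["yellow_insert_mid","oil_mid","jar_mid","loupe_mid","grey_insert_mid","glue_mid","pad_yellow_floor","pad_red_floor","pad_blue_floor","pad_green_floor"]
def ray(im,u,v,z):
    T=im["world_from_camera"]; d=T[:3,:3]@np.array([(u-im["cx"])/im["fx"],(v-im["cy"])/im["fy"],1]); o=T[:3,3]
    return (o+d*(z-o[2])/d[2])
def proj(im,p):
    T=np.linalg.inv(im["world_from_camera"]); c=T[:3,:3]@np.array(p)+T[:3,3]
    return c[0]/c[2]*im["fx"]+im["cx"],c[1]/c[2]*im["fy"]+im["cy"]
E
python3 - <<'E'
from h import *
s=read_state(); print({k:np.round(v,3).tolist() for k,v in s.items()})
for c in ["top","scene"]:
    im=get_image(c); cv2.imwrite(f"pics/{c}0.png",im["image"]); print(c,np.round(im["world_from_camera"],3).tolist(),im["fx"],im["cx"],im["cy"])
    for n in names:
        for b in boxes_of(c,n)[:3]:
            x,y,w,h=b["bbox"]; print(n,round(b["p"],2),np.round(b["bbox"]),np.round(ray(im,x+w/2,y+h/2,20 if 'pad' not in n else 7)[:2]))
E
```

```text
{'time_s': 0.0, 'joint_pos': [-1.208, 0.092, 1.232, -0.0, 1.82, -0.057], 'qd': [-0.001, -0.001, 0.002, 0.0, 0.002, -0.001], 'effort': [0.0, -44.646, -40.645, 0.07, 0.03, -0.0], 'tcp_pos': [244.42, -547.637, 221.515], 'tcp_rot': [-3.071, -0.654, 0.0], 'wrist_force': [-0.906, -1.236, -0.11], 'ft_torque': [0.038, 0.037, 0.004], 'gripper_force': 0.0, 'width': 0.999}
top [[0.123, -0.971, 0.204, 364.71], [-0.992, -0.12, 0.027, -8.935], [-0.002, -0.206, -0.979, 1137.417], [0.0, 0.0, 0.0, 1.0]] 381.0871271815925 310.2651391161474 202.594373132972
yellow_insert_mid 0.75 [248. 173.  19.  16.] [644. 189.]
yellow_insert_mid 0.49 [180. 234.  20.  17.] [436. 356.]
oil_mid 0.76 [225. 243.  11.  18.] [423. 234.]
jar_mid 0.75 [270. 140.  14.  19.] [751. 145.]
jar_mid 0.6 [335. 186.  20.  15.] [637. -77.]
jar_mid 0.54 [365. 172.  20.  18.] [ 688. -166.]
loupe_mid 0.61 [406. 216.  13.  10.] [ 578. -288.]
grey_insert_mid 0.71 [178. 234.  23.  16.] [436. 357.]
glue_mid 0.56 [371. 196.  14.  15.] [ 622. -179.]
pad_yellow_floor 0.65 [420. 257.  31.  34.] [ 434. -365.]
pad_red_floor 0.58 [384. 248.  35.  39
[... 452 characters left out ...]
  16.  27.] [427. 242.]
oil_mid 0.73 [448. 198.  23.  22.] [ 405. -360.]
oil_mid 0.65 [362. 178.  11.  21.] [ 632. -183.]
jar_mid 0.72 [345. 173.  12.  17.] [ 690. -161.]
jar_mid 0.69 [247. 192.  15.  19.] [743. 154.]
jar_mid 0.51 [330. 194.  14.  19.] [612. -59.]
loupe_mid 0.45 [396. 186.   9.  14.] [ 564. -262.]
grey_insert_mid 0.69 [217. 277.  25.  28.] [428. 355.]
grey_insert_mid 0.51 [330. 190.  16.  17.] [629. -71.]
glue_mid 0.56 [363. 180.   9.  20.] [ 625. -179.]
pad_yellow_floor 0.77 [449. 198.  22.  22.] [ 421. -377.]
pad_yellow_floor 0.59 [349. 224.  44.  24.] [445. -68.]
pad_blue_floor 0.77 [380. 216.  25.  24.] [ 446. -144.]
pad_green_floor 0.56 [350. 223.  41.  23.] [452. -71.]
```

View pics/top0.png

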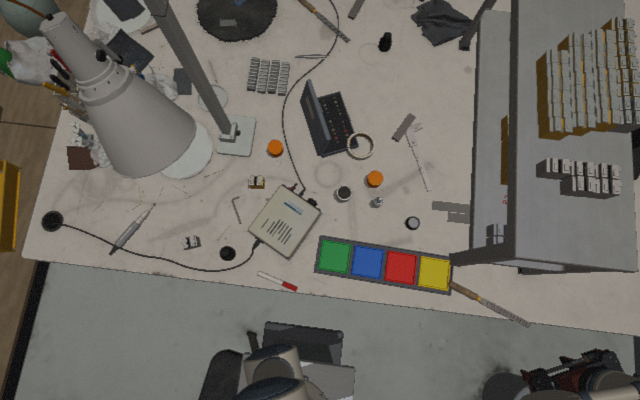

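View pics/scene0.png

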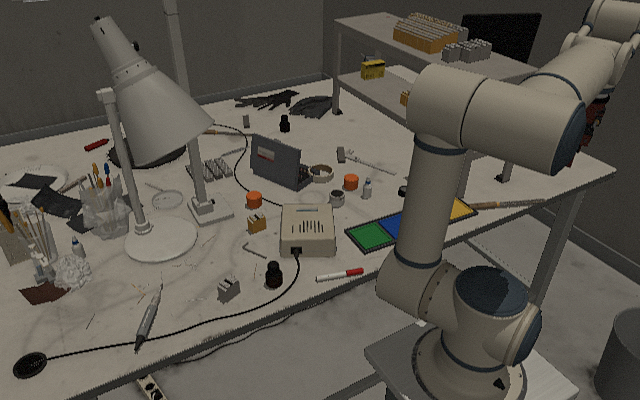

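The top view shows the yellow insert at (257,182), oil bottle (228,252), jar (343,193), loupe (412,222), grey insert (192,242) and glue (376,201). The pads, green to yellow, are at (335,256), (367,262), (400,268) and (434,273). The scene view agrees, with a lamp head and pole beyond the yellow insert.

{"method": "servo_tool", "body": {"targets": [[1,0,0,0,1],[1,0,0,0,1],[1,0,0,0,1],[1,0,0,0,1],[1,0,-1,0,0],[1,0,-1,0,0],[1,0,-1,0,0],[1,0,-1,0,0],[1,0,-1,0,0],[1,0,-1,0,0],[1,0,-1,0,0],[1,0,-1,0,0]]}}

```text
time_s: 2.1
tcp_pos: [244.1, -306.5, 222.7]
tcp_rot: [3.141, 0.001, 0.001]
wrist_force: [-0.2, -0.0, 0.5]
width: 1.001
gripper_force: 0.0
```

```bash
cat >> h.py <<'E'
def tri(a,pa,b,pb):
    A=[];B=[]
    for im,(u,v) in((a,pa),(b,pb)):
        T=im["world_from_camera"];d=T[:3,:3]@np.array([(u-im["cx"])/im["fx"],(v-im["cy"])/im["fy"],1]);d/=np.linalg.norm(d)
        P=np.eye(3)-np.outer(d,d);A.append(P);B.append(P@T[:3,3])
    return np.linalg.lstsq(np.vstack(A),np.hstack(B),rcond=None)[0]
def st():
    s=read_state(); print(round(s["time_s"],2),np.round(s["tcp_pos"],1),np.round(s["tcp_rot"],3),"w",round(s["width"],3),"F",np.round(s["wrist_force"],1),"g",round(s["gripper_force"],1))
    return s
E
python3 - <<'E'
from h import *
st()
t=get_image("top");s=get_image("scene")
for n,a,b in [("lampbulb front rim",(130,178),(140,165)),("lamp knob",(100,55),(105,80)),("right rim",(195,120),(212,122)),("rack front top edge corner",(510,250),(445,105)),("rack left front",(470,10),(336,18))]: print(n,np.round(tri(t,a,s,b)))
for n,p,h in [("yel",(257,182),24),("oil",(228,253),35),("jar",(343,193),18),("loupe",(412,222),10),("gp",(335,256),7),("bp",(367.5,261.5),7),("rp",(401,267.5),7),("yp",(434.5,273),7),("pole",(237,145),0),("rackleg",(452,262),0),("racklegback",(473,240),0)]: print(n,np.round(ray(t,*p,h)))
T=t["image"][140:300,150:480]; cv2.imwrite("pics/c1.png",cv2.resize(T,None,fx=2.4,fy=2.4,interpolation=cv2.INTER_CUBIC))
E
```

```text
2.1 [ 244.1 -306.5  222.7] [3.141e+00 1.000e-03 1.000e-03] w 1.001 F [-0.2 -0.   0.5] g 0.0
lampbulb front rim [555. 449. 317.]
lamp knob [762. 474. 449.]
right rim [678. 281. 344.]
rack front top edge corner [ 508. -388.  315.]
rack left front [ 950. -258.  457.]
yel [640. 189.  24.]
oil [419. 238.  35.]
jar [640. -72.  18.]
loupe [ 578. -287.   10.]
gp [450. -70.   7.]
bp [ 446. -166.    7.]
rp [ 441. -265.    7.]
yp [ 437. -363.    7.]
pole [758. 274.   0.]
rackleg [ 476. -415.    0.]
racklegback [ 548. -474.    0.]
```

View pics/c1.png

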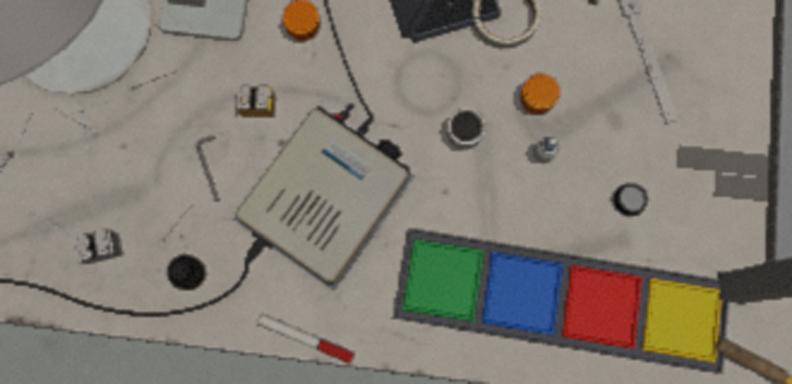

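The crop confirms the layout: the yellow insert at crop (256,100), with its long axis roughly along world y.

{"method": "servo_tool", "body": {"targets": [[1,0.74,-0.99,0,0],[1,0.74,-0.99,0,0],[1,0.74,-0.99,0,0],[1,0.74,-0.99,0,0],[1,0.74,-0.99,0,0],[1,0.74,-0.99,0,0],[1,0.74,-0.99,0,0],[1,0.74,-0.99,0,0],[1,0.74,-0.99,0,0],[1,0.74,-0.99,0,0],[1,0.74,-0.99,0,0],[1,0.74,-0.99,0,0]]}}

```text
time_s: 3.2
tcp_pos: [511.8, 50.2, 222.4]
tcp_rot: [3.141, 0.002, 0.001]
wrist_force: [0.5, -0.6, 0.4]
width: 1.001
gripper_force: 0.0
```

{"method": "servo_tool", "body": {"targets": [[1,0.74,-0.99,0,-1],[1,0,0,0,-1],[1,0,0,0,-1],[1,0,0,0,-1],[1,0,0,0,-1],[1,0,0,0,-1],[1,0,0,0,-1],[1,0,0,0,-1],[1,0,0,0,-1],[1,0,0,0,-1],[1,0,0,0,-1],[1,0,0,0,-1]]}}

```text
time_s: 4.2
tcp_pos: [533.2, 78.0, 222.2]
tcp_rot: [2.536, 1.854, -0.0]
wrist_force: [-0.1, -0.3, -0.6]
width: 0.997
gripper_force: 0.0
```

{"method": "servo_tool", "body": {"targets": [[1,0,0,0,-1],[1,0,0,0,-1],[1,0,0,0,-1]]}}

```text
time_s: 4.45
tcp_pos: [533.2, 78.0, 222.3]
tcp_rot: [2.215, 2.228, -0.0]
wrist_force: [-0.4, -0.0, 0.7]
width: 0.999
gripper_force: 0.0
```

```bash
python3 - <<'E'
from h import *
s=st();print(s["joint_pos"])
w=get_image("wrist");sc=get_image("scene")
print(np.round(w["world_from_camera"],3).tolist())
for n in ["yellow_insert_mid","oil_mid"]:
    for b in boxes_of("wrist",n): x,y,ww,h=b["bbox"];print(n,b["p"],b["bbox"],ray(w,x+ww/2,y+h/2,45))
T=sc["image"][100:260,320:620]
cv2.imwrite("pics/w1.png",w["image"]);cv2.imwrite("pics/s1.png",cv2.resize(T,None,fx=2.5,fy=2.5,interpolation=cv2.INTER_CUBIC))
E
```

```text
4.45 [533.2  78.  222.3] [ 2.215  2.228 -0.   ] w 0.999 F [-0.4 -0.   0.7] g 0.0
[ 8.22841543e-02 -7.35924677e-02  1.39696897e+00 -2.19388699e-04
  1.81832477e+00  7.64699680e-02]
[[1.0, 0.006, 0.002, 532.84], [0.006, -0.968, -0.252, 147.137], [0.0, 0.252, -0.968, 384.881], [0.0, 0.0, 0.0, 1.0]]
yellow_insert_mid 0.95 [417.7, 34.6, 48.1, 54.0] [637.65895039 191.82937743  45.        ]
oil_mid 0.9 [179.4, 0.1, 51.3, 30.9] [426.53307917 228.33246562  45.        ]
```

View pics/w1.png

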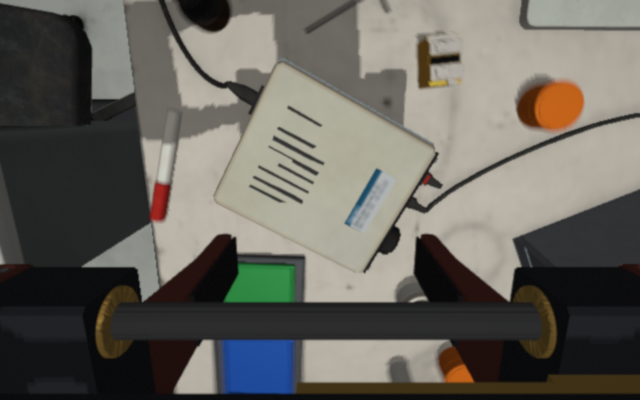

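View pics/s1.png

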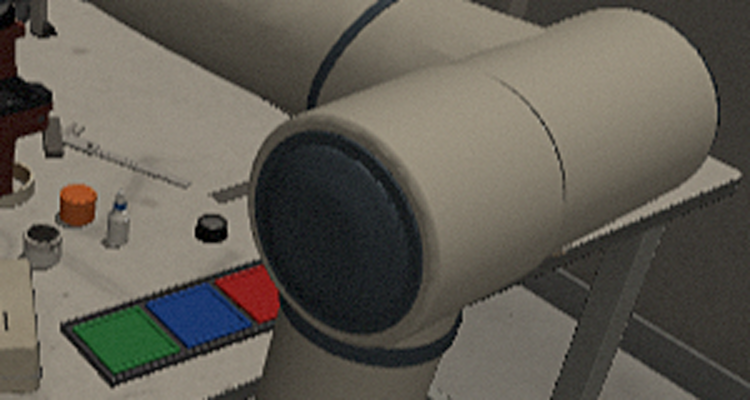

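The wrist view shows the yellow insert at (446,60) with its narrow width nearly along world x. The oil bottle is at (205,12). I'll move nearer and refine.

{"method": "servo_tool", "body": {"targets": [[1,0.35,0.87,0.5,0],[1,0.35,0.87,0.5,0],[1,0.35,0.87,0.5,0],[1,0.35,0.87,0.5,0],[1,0,0,0,0]]}}

```text
time_s: 5.07
tcp_pos: [638.1, 121.6, 154.6]
tcp_rot: [-2.219, -2.216, 0.011]
wrist_force: [0.3, 0.4, -2.1]
width: 0.999
gripper_force: 0.0
```

```bash
python3 - <<'E'
from h import *
s=st()
w=get_image("wrist");print(w["fx"])
for n in ["yellow_insert_mid"]:
    for b in boxes_of("wrist",n): x,y,ww,h=b["bbox"];print(n,b["p"],b["bbox"],ray(w,x+ww/2,y+h/2,45))
for r in [0,47]: print(proj(w,(637,192,r)))
cv2.imwrite("pics/w2.png",cv2.resize(w["image"][0:240,160:480],None,fx=2.5,fy=2.5,interpolation=cv2.INTER_CUBIC))
E
```

```text
5.07 [638.1 121.6 154.6] [-2.219 -2.216  0.011] w 0.999 F [ 0.3  0.4 -2.1] g 0.0
351.25992583497265
yellow_insert_mid 0.74 [310.0, 76.1, 45.4, 65.9] [642.59196441 192.72532572  45.        ]
(np.float64(325.7476878928245), np.float64(110.29016238017378))
(np.float64(325.2001789174466), np.float64(110.04762113850788))
```

View pics/w2.png

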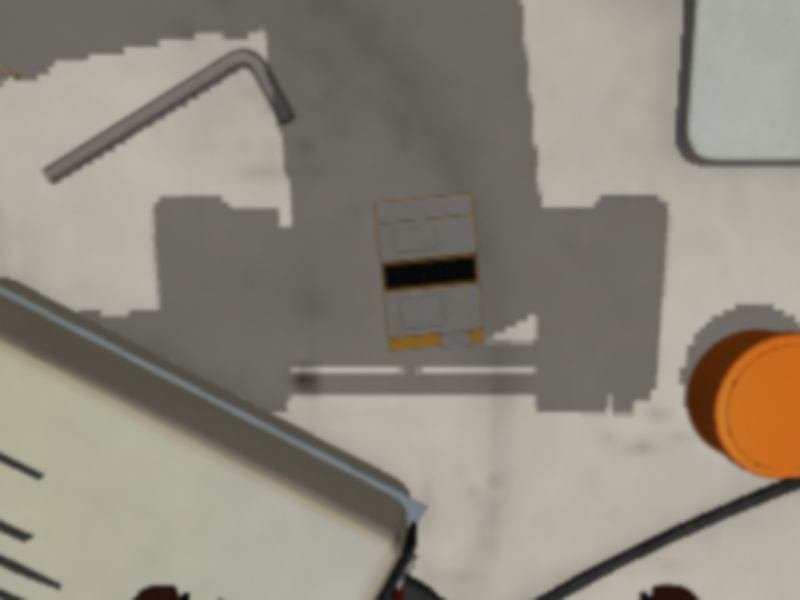

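The insert's top centre is at crop (430,267), world ≈ (642,194), turned about 4.5° anticlockwise.

{"method": "servo_tool", "body": {"targets": [[1,0.8,0.04,0,0],[1,0.8,0.04,0,0],[1,0.8,0.05,0,0],[1,0,0,0.9,-0.75],[1,0,0,0.9,0],[1,0,0,0.9,0],[1,0,0,0.9,0],[1,0,0,0.7,0],[1,0,0,0.4,0],[1,0,0,0,0]]}}

```text
time_s: 6.0
tcp_pos: [639.1, 191.8, 19.9]
tcp_rot: [-2.132, -2.305, 0.004]
wrist_force: [0.4, -0.2, 0.5]
width: 1.002
gripper_force: 0.0
```

{"method": "servo_tool", "body": {"targets": [[-1,0,0,0,0],[-1,0,0,0,0],[-1,0,0,0,0],[-1,0,0,0,0],[-1,0,0,0,0],[-1,0,0,0,0],[-1,0,0,0,0],[-1,0,0,0,0]], "grip_force": 35}}

```text
time_s: 6.67
tcp_pos: [640.8, 192.6, 21.7]
tcp_rot: [2.131, 2.308, -0.0]
wrist_force: [0.1, 0.0, -0.1]
width: 0.434
gripper_force: 0.0
```

{"method": "servo_tool", "body": {"targets": [[-0.1,0,0,0.3,0],[-0.1,0,0,0,0],[-1,0,0,0,0],[-1,0,0,0,0],[-1,0,0,0,0],[-1,0,0,0,0],[-1,0,0,0,0],[-1,0,0,0,0]]}}

```text
time_s: 7.33
tcp_pos: [640.4, 192.5, 12.1]
tcp_rot: [-2.131, -2.307, 0.001]
wrist_force: [-0.2, -0.5, -4.7]
width: 0.332
gripper_force: 35.0
```

{"method": "servo_tool", "body": {"targets": [[-1,0,0,-0.4,0],[-1,0,0,-0.8,0],[-1,0,0,-0.9,0],[-1,0,0,-0.9,0],[-1,0,0,-0.9,0],[-1,-0.5,0,-0.2,0],[-1,-1,0,0,0],[-1,-1,0,0,0]]}}

```text
time_s: 8.0
tcp_pos: [646.9, 117.2, 136.8]
tcp_rot: [2.128, 2.309, 0.002]
wrist_force: [0.3, -1.3, -4.6]
width: 0.331
gripper_force: 35.0
```

```bash
python3 - <<'E'
from h import *
st()
t=get_image("top"); im=cv2.imread("pics/top0.png"); hsv=cv2.cvtColor(im,cv2.COLOR_BGR2HSV)
for n,(lo,hi) in dict(g=(55,85),b=(100,125),r=(0,6),y=(22,33)).items():
    m=((hsv[...,0]>=lo)&(hsv[...,0]<=hi)&(hsv[...,1]>120)&(hsv[...,2]>50)).astype(np.uint8); m[:225]=0;m[295:]=0;m[:,:310]=0;m[:,470:]=0
    k,l,s,c=cv2.connectedComponentsWithStats(m); i=1+np.argmax(s[1:,4])
    p,sz,a=cv2.minAreaRect(np.argwhere(l==i)[:,::-1].astype(np.float32)); print(n,s[i],c[i],sz,a,np.round(ray(t,*c[i],9),1), np.round(ray(t,*p,9),1))
for u,v in [(451,253),(451,265)]: print(ray(t,u,v,0),ray(t,u,v,300))
cv2.imwrite("pics/c2.png",cv2.resize(im[180:300,360:560],None,fx=4,fy=4,interpolation=cv2.INTER_CUBIC))
E
```

```text
8.0 [646.9 117.2 136.8] [2.128e+00 2.309e+00 2.000e-03] w 0.331 F [ 0.3 -1.3 -4.6] g 35.0
g [318 240  33  34 884] [334.21832579 256.26244344] (29.92061424255371, 29.756216049194336) 9.462322235107422 [448.9 -67.5   9. ] [448.8 -67.7   9. ]
b [351 245  34  34 917] [367.20501636 261.72955289] (30.53558349609375, 30.53558349609375) 7.765166282653809 [ 445.  -165.2    9. ] [ 445.1 -165.3    9. ]
r [384 250  33  35 913] [400.39211391 267.36582694] (31.254121780395508, 30.829858779907227) 8.13010311126709 [ 440.7 -262.8    9. ] [ 441.1 -263.4    9. ]
y [418 256  33  35 932] [433.96995708 272.93240343] (30.88201332092285, 31.824176788330078) 6.009005546569824 [ 436.7 -361.     9. ] [ 436.7 -361.3    9. ]
[ 501.68047683 -410.6009244     0.        ] [ 465.55388693 -304.65919883  300.        ]
[ 466.46350085 -412.27671149    0.        ] [ 439.62558229 -305.89298785  300.        ]
```

View pics/c2.png

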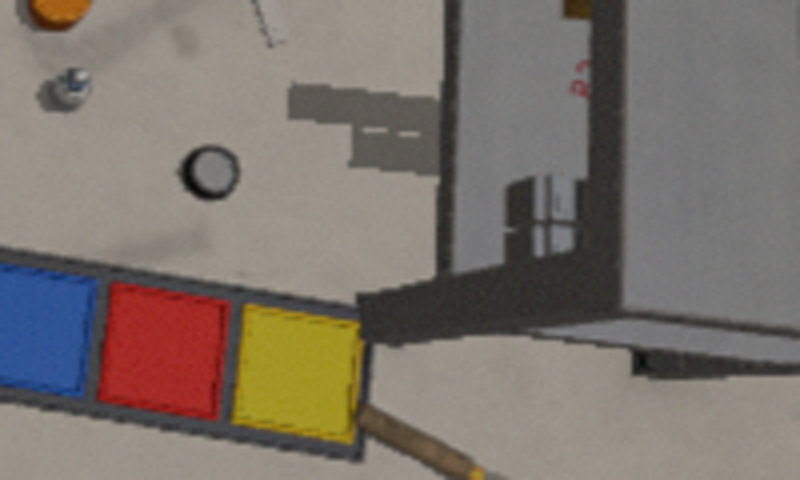

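The crop shows the rack leg's foot beside the yellow pad's back-right corner, world x ≥ 466, y ≤ −411. I'll approach with the gripper turned to yaw 120° to keep clear of it.

{"method": "servo_tool", "body": {"targets": [[-1,-0.83,-0.57,0,0],[-1,-0.83,-0.57,0,0],[-1,-0.83,-0.57,0,0],[-1,-0.83,-0.57,0,0],[-1,-0.83,-0.57,0,0],[-1,-0.83,-0.57,0,0],[-1,-0.83,-0.57,0,0],[-1,-0.83,-0.57,0,0],[-1,-0.83,-0.57,0,0],[-1,-0.83,-0.57,0,0],[-1,-0.83,-0.57,0,0],[-1,-0.83,-0.57,0,0]]}}

```text
time_s: 9.05
tcp_pos: [464.3, -197.8, 135.3]
tcp_rot: [-2.132, -2.307, 0.001]
wrist_force: [0.5, -0.6, -3.5]
width: 0.332
gripper_force: 35.0
```

{"method": "servo_tool", "body": {"targets": [[-1,-0.83,-0.57,0,0],[-1,-0.83,-0.57,0,0],[-1,0,0,0.8,-0.85],[-1,0,0,0.8,-0.85],[-1,0,0,0,-0.85],[-1,0,0,0,-0.85],[-1,0,0,0,-0.83],[-1,0,0,0,0],[-1,0,0,0,0]]}}

```text
time_s: 9.8
tcp_pos: [435.2, -248.9, 87.4]
tcp_rot: [-1.576, -2.717, 0.0]
wrist_force: [-0.4, 0.0, -4.7]
width: 0.329
gripper_force: 35.0
```

```bash
cat >> h.py <<'E'
def go(x,y,z=None):
    s=st(); from scipy.spatial.transform import Rotation as R
    M=R.from_rotvec(s["tcp_rot"]).as_matrix(); p=np.array(s["tcp_pos"]); d=np.array([x,y,p[2] if z is None else z])-p
    print("yaw",round(np.degrees(np.arctan2(M[1,0],M[0,0])),1),"tool delta/30:",np.round(M.T@d/30,2),"q",np.round(s["joint_pos"],2))
E
python3 -c "
from h import *
go(437,-361,30)"
```

```text
9.8 [ 435.2 -248.9   87.4] [-1.576 -2.717  0.   ] w 0.329 F [-0.4  0.  -4.7] g 35.0
yaw 119.8 tool delta/30: [-3.27 -1.8   1.91] q [-0.59 -0.16  1.72 -0.    1.59 -1.11]
```

{"method": "servo_tool", "body": {"targets": [[-1,-0.65,-0.36,0,0],[-1,-0.65,-0.36,0,0],[-1,-0.65,-0.36,0,0],[-1,-0.65,-0.36,0,0],[-1,-0.65,-0.36,0,0],[-1,0,0,0.6,0],[-1,0,0,0.6,0],[-1,0,0,0.5,0],[-1,0,0,0.2,0],[-1,0,0,0,0]]}}

```text
time_s: 10.63
tcp_pos: [436.4, -359.3, 28.4]
tcp_rot: [-1.573, -2.715, -0.001]
wrist_force: [-0.4, -0.2, -3.6]
width: 0.329
gripper_force: 35.0
```

```bash
python3 - <<'E'
from h import *
go(437,-361,20)
w=get_image("wrist");cv2.imwrite("pics/w3.png",w["image"])
E
```

```text
10.63 [ 436.4 -359.3   28.4] [-1.573e+00 -2.715e+00 -1.000e-03] w 0.329 F [-0.4 -0.2 -3.6] g 35.0
yaw 119.8 tool delta/30: [-0.06 -0.01  0.28] q [-0.75  0.05  1.62 -0.    1.48 -1.27]
```

View pics/w3.png

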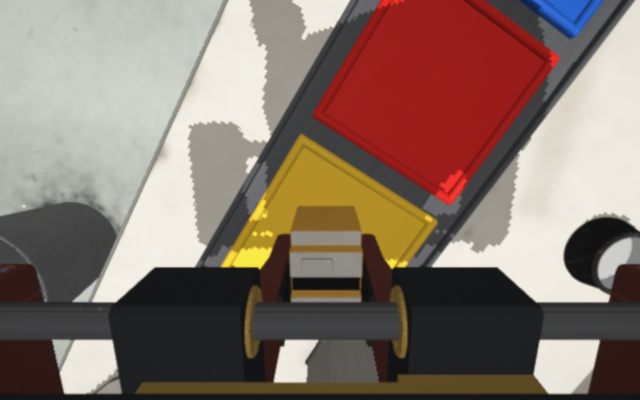

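The wrist view shows the red pad's corners at (315,115), (450,202) and (558,60), and the yellow pad's at (300,137) and (437,220). The insert is held over the yellow pad.

```bash
python3 - <<'E'
from h import *
w=get_image("wrist")
L,B,R,Y1,Y2=[ray(w,*p,10)[:2] for p in [(315,115),(450,202),(558,60),(300,137),(437,220)]]
print(L,B,R,Y1,Y2); print("red c",(L+R)/2, np.linalg.norm(L-B),np.linalg.norm(R-B),np.linalg.norm(Y1-Y2))
m=(Y1+Y2)/2; d=Y2-Y1; d/=np.linalg.norm(d); n=np.array([d[1],-d[0]]); n=n if n[1]<0 else -n; print("yel c",m+44*n, "dir",d)
E
```

```text
[ 399.11145593 -303.74353352] [ 484.24095041 -307.08467175] [ 488.80333443 -222.3015398 ] [ 397.82161085 -317.09499102] [ 483.91929054 -318.92638717]
red c [ 443.95739518 -263.02253666] 85.19503526721935 84.905799635924 86.1171554326783
yel c [ 439.93473202 -362.00073832] dir [ 0.99977385 -0.02126633]
```

{"method": "servo_tool", "body": {"targets": [[-1,-0.1,0.02,0.15,0],[-1,0,0,0.1,0],[-1,0,0,0.03,0],[-1,0,0,0,0]]}}

```text
time_s: 11.07
tcp_pos: [439.6, -362.4, 22.2]
tcp_rot: [-1.572, -2.72, -0.0]
wrist_force: [-0.8, 0.1, -4.7]
width: 0.329
gripper_force: 35.0
```

{"method": "servo_tool", "body": {"targets": [[0,0,0,0,0],[0,0,0,0,0],[0,0,0,0,0],[0,0,0,0,0],[0,0,0,0,0],[0,0,0,0,0]]}}

```text
time_s: 11.57
tcp_pos: [439.8, -362.6, 22.6]
tcp_rot: [1.572, 2.719, -0.0]
wrist_force: [0.5, -0.4, 0.2]
width: 0.501
gripper_force: 0.0
```

{"method": "servo_tool", "body": {"targets": [[0,0,0,-0.5,0],[0.5,0,0,-0.9,0],[0.5,0,0,-1,0],[0.5,0,0,-1,0],[1,0,0,-0.9,0],[1,0.86,0.45,0,0],[1,0.86,0.45,0,0],[1,0.86,0.45,0,0],[1,0.86,0.45,0,0],[1,0.86,0.45,0,0],[1,0.86,0.45,0,0],[1,0.86,0.45,0,0]]}}

```text
time_s: 12.57
tcp_pos: [431.1, -157.5, 151.4]
tcp_rot: [1.573, 2.719, 0.0]
wrist_force: [0.5, 0.0, 0.9]
width: 1.001
gripper_force: 0.0
```

{"method": "servo_tool", "body": {"targets": [[1,0.86,0.45,0,0],[1,0.86,0.45,0,0],[1,0.86,0.45,0,0],[1,0.86,0.45,0,0],[1,0.86,0.45,0,0],[1,0.86,0.45,0,0],[1,0.86,0.45,0,0],[1,0.86,0.45,0,0],[1,0.86,0.45,0,0],[1,0.86,0.45,0,0],[1,0.86,0.45,0,0],[1,0,0,0,1]]}}

```text
time_s: 13.57
tcp_pos: [417.7, 165.3, 151.2]
tcp_rot: [-1.706, -2.637, -0.003]
wrist_force: [1.4, -0.6, -0.7]
width: 0.996
gripper_force: 0.0
```

{"method": "servo_tool", "body": {"targets": [[1,0,0,0,1],[1,0,0,0,1],[1,0,0,0,1],[1,0,0,0,1],[1,0,0,0,0]]}}

```text
time_s: 13.98
tcp_pos: [418.5, 161.3, 151.3]
tcp_rot: [2.227, 2.216, 0.0]
wrist_force: [-0.4, 0.4, 0.6]
width: 0.999
gripper_force: 0.0
```

```bash
python3 - <<'E'
from h import *
w=get_image("wrist"); sc=get_image("top")
for b in boxes_of("wrist","oil_mid"):
    x,y,ww,h=b["bbox"]; print(b, [np.round(ray(w,x+ww/2,y+h/2,z),1) for z in (35,69)])
go(419,238,20)
a=cv2.resize(w["image"],None,fx=.8,fy=.8); c=cv2.resize(sc["image"][220:300,380:480],None,fx=3,fy=3); o=np.zeros((560,512,3),np.uint8); o[:320]=a; o[320:,:300]=c
cv2.imwrite("pics/w4.png",o)
E
```

```text
{'bbox': [299.6, 64.4, 54.9, 55.7], 'p': 0.83} [array([420.1, 244.9,  35. ]), array([419.9, 243.1,  69. ])]
14.13 [418.5 161.2 151.3] [2.219 2.223 0.   ] w 0.997 F [-0.1  0.3  0.3] g 0.0
yaw 90.1 tool delta/30: [2.56 0.02 4.38] q [ 0.29 -0.33  1.74  0.    1.73  0.29]
```

View pics/w4.png

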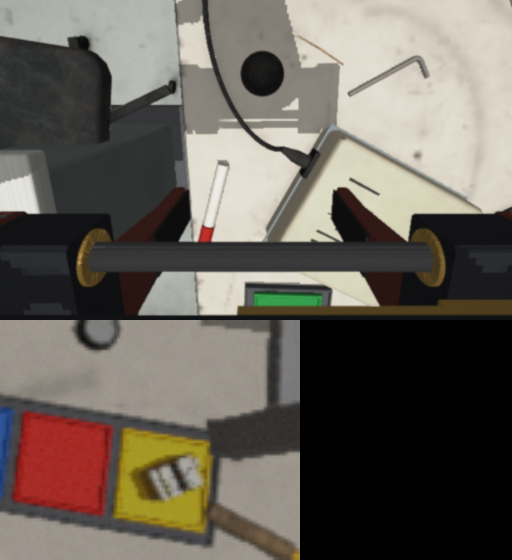

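The yellow insert stands on its pad. The oil bottle is at wrist px (327,92), world ≈ (420,243).

{"method": "servo_tool", "body": {"targets": [[0.27,0.91,0.05,0,0],[0.27,0.91,0,0,0],[0.27,0.92,0,0,0],[0.27,0,0,0.5,0],[0.27,0,0,0.9,0],[0.27,0,0,0.9,0],[0.27,0,0,0.9,0],[0.27,0,0,0.9,0],[0.27,0,0,0.4,0],[0.27,0,0,0,0]], "grip_force": 20}}

```text
time_s: 14.97
tcp_pos: [418.0, 242.4, 12.8]
tcp_rot: [-2.22, -2.22, 0.009]
wrist_force: [-0.0, 0.2, 0.6]
width: 0.632
gripper_force: 0.0
```

{"method": "servo_tool", "body": {"targets": [[-1,0,0,0,0],[-1,0,0,0,0],[-1,0,0,0,0],[-1,0,0,0,0],[-1,0,0,0,0],[-1,0,0,0,0]]}}

```text
time_s: 15.47
tcp_pos: [421.4, 244.1, 18.6]
tcp_rot: [2.222, 2.219, 0.006]
wrist_force: [-1.0, -1.2, 5.8]
width: 0.474
gripper_force: 20.0
```

{"method": "servo_tool", "body": {"targets": [[-1,0,0,-0.5,0],[-1,0,0,-1,0],[-1,0,0,-1,0],[-1,0,0,-1,0],[-1,-0.5,0.02,-1,0],[-1,-0.99,0.04,0,0],[-1,-0.99,0.04,0,0],[-1,-0.99,0.04,0,0],[-1,-0.99,0.04,0,0],[-1,-0.99,0.04,0,0],[-1,-0.99,0.04,0,0],[-1,-0.99,0.04,0,0]]}}

```text
time_s: 16.47
tcp_pos: [428.7, 19.2, 151.7]
tcp_rot: [2.222, 2.22, 0.001]
wrist_force: [0.5, -0.9, -1.9]
width: 0.479
gripper_force: 20.0
```

{"method": "servo_tool", "body": {"targets": [[-1,-0.99,0.04,0,0],[-1,-0.99,0.04,0,0],[-1,-0.99,0.04,0,0],[-1,-0.99,0.04,0,0],[-1,-0.99,0.04,0,0],[-1,-0.99,0.04,0,0],[-1,-0.99,0.04,0,0],[-1,-0.99,0.04,0,0],[-1,-0.99,0.04,0,0],[-1,0,0,0,0],[-1,0,0,0,0]]}}

```text
time_s: 17.38
tcp_pos: [439.0, -247.8, 151.1]
tcp_rot: [-2.225, -2.217, -0.0]
wrist_force: [-0.7, 0.3, -0.5]
width: 0.478
gripper_force: 20.0
```

```bash
python3 -c "
from h import *
go(442.5,-263,27)"
```

```text
17.38 [ 439.  -247.8  151.1] [-2.225 -2.217 -0.   ] w 0.478 F [-0.7  0.3 -0.5] g 20.0
yaw 89.8 tool delta/30: [-0.51  0.12  4.14] q [-0.58 -0.17  1.61  0.    1.7  -0.58]
```

{"method": "servo_tool", "body": {"targets": [[-1,-0.51,0.12,0,0],[-1,0,0,0.8,0],[-1,0,0,0.9,0],[-1,0,0,0.9,0],[-1,0,0,0.8,0],[-1,0,0,0.5,0],[-1,0,0,0.2,0],[-1,0,0,0,0],[-1,0,0,0,0]]}}

```text
time_s: 18.13
tcp_pos: [443.5, -261.6, 29.2]
tcp_rot: [2.221, 2.22, 0.001]
wrist_force: [-0.1, -0.8, -0.8]
width: 0.473
gripper_force: 20.0
```

```bash
python3 - <<'E'
from h import *
go(442.5,-263,23.5)
w=get_image("wrist");cv2.imwrite("pics/w5.png",w["image"])
for n in names[6:]:
    for b in boxes_of("wrist",n)[:1]: print(n,b)
E
```

```text
18.13 [ 443.5 -261.6   29.2] [2.221e+00 2.220e+00 1.000e-03] w 0.473 F [-0.1 -0.8 -0.8] g 20.0
yaw 90.0 tool delta/30: [-0.05 -0.03  0.19] q [-0.6  -0.09  1.76  0.    1.47 -0.6 ]
pad_yellow_floor {'bbox': [254.1, 342.3, 138.2, 37.9], 'p': 0.81}
pad_red_floor {'bbox': [242.3, 162.1, 168.2, 141.0], 'p': 0.76}
```

View pics/w5.png

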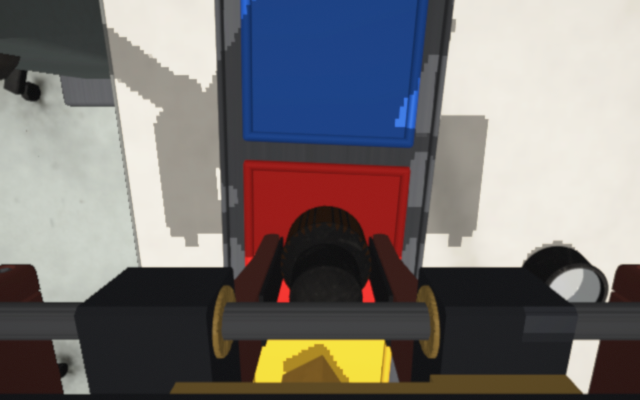

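The bottle is centred laterally on the red pad, whose far edge runs (245,162)–(410,169).

{"method": "servo_tool", "body": {"targets": [[-1,-0.05,-0.02,0.12,0],[-1,0,0,0.07,0],[-1,0,0,0.02,0],[-1,0,0,0,0],[0.25,0,0,0,0],[0.25,0,0,0,0],[0.25,0,0,0,0],[0.25,0,0,0,0]]}}

```text
time_s: 19.05
tcp_pos: [442.0, -263.5, 21.4]
tcp_rot: [-2.222, -2.219, 0.0]
wrist_force: [0.7, -0.7, 0.5]
width: 0.623
gripper_force: 0.0
```

```bash
python3 - <<'E'
from h import *
w=get_image("wrist")
for b in boxes_of("wrist","loupe_mid")[:2]:
    x,y,ww,h=b["bbox"]; print(b,ray(w,x+ww/2,y+h/2,15))
A,B,C,D=[ray(w,*p,10)[:2] for p in [(245,162),(410,169),(243,140),(413,146)]]; print(A,B,C,D)
go(442.5,-263,23.5)
E
```

```text
{'bbox': [534.3, 247.5, 83.6, 57.2], 'p': 0.57} [ 573.71456455 -277.97647139   15.        ]
[ 402.10818281 -218.41786358] [ 484.29361635 -221.99307229] [ 401.76208602 -207.62880308] [ 485.09030607 -210.61192273]
19.15 [ 442.1 -263.5   21.4] [-2.222 -2.22   0.   ] w 0.628 F [ 0.  -0.5  0.1] g 0.0
yaw 89.9 tool delta/30: [ 0.02  0.01 -0.07] q [-0.6  -0.08  1.76 -0.    1.46 -0.6 ]
```

{"method": "servo_tool", "body": {"targets": [[0.25,0,0,-0.5,0],[0.25,0,0,-1,0],[0.25,0,0,-1,0],[1,0,0,-1,0],[1,0.47,0.82,-0.8,0],[1,0.47,0.82,0,0],[1,0.47,0.82,0,0],[1,0.47,0.82,0,0],[1,0.47,0.82,0,0],[1,0.47,0.82,0,0],[1,0.47,0.82,0,0],[1,0.47,0.82,0,0]]}}

```text
time_s: 20.15
tcp_pos: [640.3, -150.1, 150.3]
tcp_rot: [-2.222, -2.22, 0.001]
wrist_force: [0.8, 0.2, -0.1]
width: 0.997
gripper_force: 0.0
```

{"method": "servo_tool", "body": {"targets": [[1,0,0,0,0],[1,0,0,0,0]]}}

```text
time_s: 20.32
tcp_pos: [639.6, -150.1, 149.4]
tcp_rot: [-2.219, -2.221, 0.002]
wrist_force: [0.2, -0.8, 0.2]
width: 0.999
gripper_force: 0.0
```

```bash
python3 - <<'E'
from h import *
w=get_image("wrist"); sc=get_image("top")
for b in boxes_of("wrist","jar_mid"):
    x,y,ww,h=b["bbox"]; print(b, [np.round(ray(w,x+ww/2,y+h/2,z),1) for z in (18,37)])
go(640,-72,20)
a=cv2.resize(w["image"],None,fx=.8,fy=.8); c=cv2.resize(sc["image"][220:300,340:480],None,fx=3,fy=3); o=np.zeros((560,512,3),np.uint8); o[:320]=a; o[320:,:420]=c
cv2.imwrite("pics/w6.png",o)
E
```

```text
{'bbox': [296.9, 70.9, 59.1, 63.2], 'p': 0.84} [array([640. , -73.5,  18. ]), array([640., -74.,  37.])]
{'bbox': [363.5, 177.0, 58.1, 63.6], 'p': 0.78} [array([ 697.5, -162.2,   18. ]), array([ 693.8, -157. ,   37. ])]
20.47 [ 638.5 -151.7  151. ] [-2.224e+00 -2.219e+00  1.000e-03] w 0.999 F [0.  0.2 0.1] g 0.0
yaw 89.9 tool delta/30: [2.66 0.05 4.36] q [-0.28  0.24  1.19 -0.    1.71 -0.28]
```

View pics/w6.png

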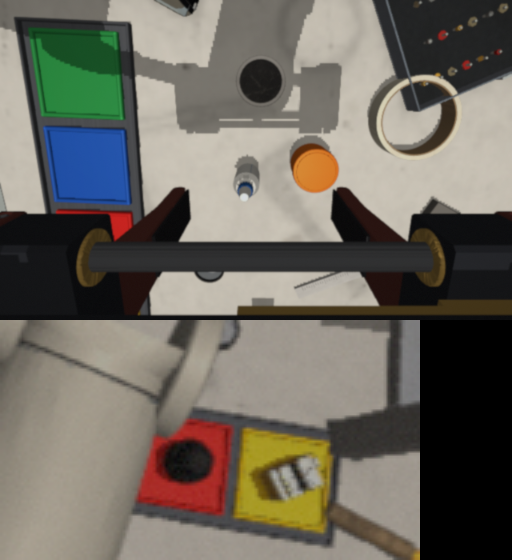

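The oil bottle stands on red. The jar with the black lid is at wrist px (326,101), world (640,−73.5).

{"method": "servo_tool", "body": {"targets": [[1,0.87,0.05,0,0],[1,0.87,0,0,0],[1,0.87,0,0,0],[1,0,0,0.6,0],[1,0,0,0.9,0],[1,0,0,0.9,0],[1,0,0,0.9,0],[1,0,0,0.8,0],[1,0,0,0.4,0],[1,0,0,0.1,0],[1,0,0,0,0],[1,0,0,0,0]], "grip_force": 18}}

```text
time_s: 21.47
tcp_pos: [641.6, -73.2, 15.0]
tcp_rot: [2.222, 2.218, 0.002]
wrist_force: [1.0, 0.9, 0.0]
width: 0.999
gripper_force: 0.0
```

{"method": "servo_tool", "body": {"targets": [[-1,0,0,0.05,0],[-1,0,0,0,0],[-1,0,0,0,0],[-1,0,0,0,0],[-1,0,0,0,0],[-1,0,0,0,0],[-1,0,0,0,0],[-1,0,0,0,0],[-1,0,0,0,0]]}}

```text
time_s: 22.22
tcp_pos: [640.7, -72.7, 11.5]
tcp_rot: [-2.223, -2.22, 0.0]
wrist_force: [-1.6, 1.0, 1.8]
width: 0.52
gripper_force: 18.0
```

{"method": "servo_tool", "body": {"targets": [[-1,0,0,-0.5,0],[-1,0,0,-1,0],[-1,0,0,-1,0],[-1,0,0,-1,0],[-1,-0.43,-0.93,0,0],[-1,-0.43,-0.93,0,0],[-1,-0.43,-0.93,0,0],[-1,-0.43,-0.93,0,0],[-1,-0.43,-0.93,0,0],[-1,-0.43,-0.93,0,0],[-1,-0.43,-0.93,0,0],[-1,0,0,0,0]]}}

```text
time_s: 23.22
tcp_pos: [441.8, -164.5, 116.2]
tcp_rot: [-2.225, -2.217, 0.003]
wrist_force: [-0.2, -0.1, -1.3]
width: 0.519
gripper_force: 18.0
```

```bash
python3 -c "
from h import *
go(445,-165,23)"
```

```text
23.22 [ 441.8 -164.5  116.2] [-2.225 -2.217  0.003] w 0.519 F [-0.2 -0.1 -1.3] g 18.0
yaw 89.8 tool delta/30: [-0.01  0.11  3.11] q [-0.43 -0.25  1.75 -0.    1.65 -0.42]
```

{"method": "servo_tool", "body": {"targets": [[-1,0,0.11,0.6,0],[-1,0,0,0.9,0],[-1,0,0,0.8,0],[-1,0,0,0.5,0],[-1,0,0,0.2,0],[-1,0,0,0.1,0],[-1,0,0,0,0],[-1,0,0,0,0]]}}

```text
time_s: 23.88
tcp_pos: [449.4, -163.0, 24.6]
tcp_rot: [2.222, 2.219, 0.001]
wrist_force: [0.3, -1.1, -1.3]
width: 0.52
gripper_force: 18.0
```

```bash
python3 - <<'E'
from h import *
go(445,-165,18.7)
w=get_image("wrist");cv2.imwrite("pics/w7.png",w["image"])
E
```

```text
23.88 [ 449.4 -163.    24.6] [2.222e+00 2.219e+00 1.000e-03] w 0.52 F [ 0.3 -1.1 -1.3] g 18.0
yaw 89.9 tool delta/30: [-0.07 -0.15  0.2 ] q [-0.42 -0.19  1.86  0.    1.47 -0.42]
```

View pics/w7.png

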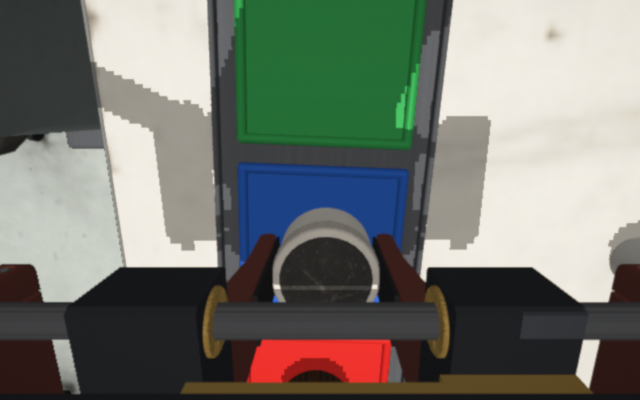

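The jar (326,270) sits about 3 mm right of the blue pad's centre line (323). I'll correct that and release.

{"method": "servo_tool", "body": {"targets": [[-1,-0.06,-0.12,0.1,0],[-1,0,0,0.08,0],[-1,0,0,0.02,0],[-1,0,0,0,0],[0.4,0,0,0,0],[0.4,0,0,0,0],[0.4,0,0,0,0],[0.4,0,0,0,0],[0.4,0,0,0,0]]}}

```text
time_s: 24.68
tcp_pos: [445.0, -164.5, 17.2]
tcp_rot: [-2.222, -2.22, 0.0]
wrist_force: [0.1, 0.1, 0.2]
width: 0.697
gripper_force: 0.0
```

```bash
python3 - <<'E'
from h import *
w=get_image("wrist")
A,B,C,D=[ray(w,*p,10)[:2] for p in [(239,164),(407,170),(237,140),(411,147)]]; print((A+B)/2,(C+D)/2)
go(578,-340,150)
E
```

```text
[ 443.95372876 -121.27379431] [ 444.47626222 -109.96205561]
24.73 [ 445.1 -164.5   17.2] [-2.222 -2.22   0.   ] w 0.698 F [-0.5 -0.1  0.7] g 0.0
yaw 89.9 tool delta/30: [-5.85  4.44 -4.43] q [-0.43 -0.19  1.87  0.    1.46 -0.42]
```

{"method": "servo_tool", "body": {"targets": [[0.4,0,0,-0.5,0],[0.4,0,0,-1,0],[1,0,0,-1,0],[1,0,0,-1,0],[1,0,0,-0.8,0],[1,-0.74,0.62,0,0],[1,-0.74,0.62,0,0],[1,-0.74,0.62,0,0],[1,-0.74,0.62,0,0],[1,-0.74,0.62,0,0],[1,-0.74,0.62,0,0],[1,-0.74,0.62,0,0]]}}

```text
time_s: 25.73
tcp_pos: [575.9, -321.2, 145.9]
tcp_rot: [-2.222, -2.22, 0.0]
wrist_force: [-0.2, 0.6, -0.5]
width: 1.0
gripper_force: 0.0
```

{"method": "servo_tool", "body": {"targets": [[1,0,0,0,0],[1,0,0,0,0]]}}

```text
time_s: 25.9
tcp_pos: [575.1, -320.7, 144.2]
tcp_rot: [-2.221, -2.217, 0.001]
wrist_force: [-1.0, -0.5, -0.6]
width: 1.002
gripper_force: 0.0
```

```bash
python3 - <<'E'
from h import *
w=get_image("wrist"); sc=get_image("top")
for b in boxes_of("wrist","loupe_mid"):
    x,y,ww,h=b["bbox"]; print(b, [np.round(ray(w,x+ww/2,y+h/2,z),1) for z in (10,21)])
go(578,-287,8)
a=cv2.resize(w["image"],None,fx=.8,fy=.8); c=cv2.resize(sc["image"][220:300,310:480],None,fx=3,fy=3); o=np.zeros((560,512,3),np.uint8); o[:320]=a; o[320:,:510]=c
cv2.imwrite("pics/w8.png",o)
E
```

```text
{'bbox': [308.7, 130.3, 45.7, 51.7], 'p': 0.96} [array([ 579.9, -287.4,   10. ]), array([ 579.7, -286.1,   21. ])]
26.05 [ 574.8 -319.4  147. ] [2.222 2.221 0.   ] w 0.999 F [-0.6  0.7  0.4] g 0.0
yaw 90.0 tool delta/30: [1.08 0.1  4.63] q [-0.56  0.24  1.19  0.    1.7  -0.56]
```

View pics/w8.png

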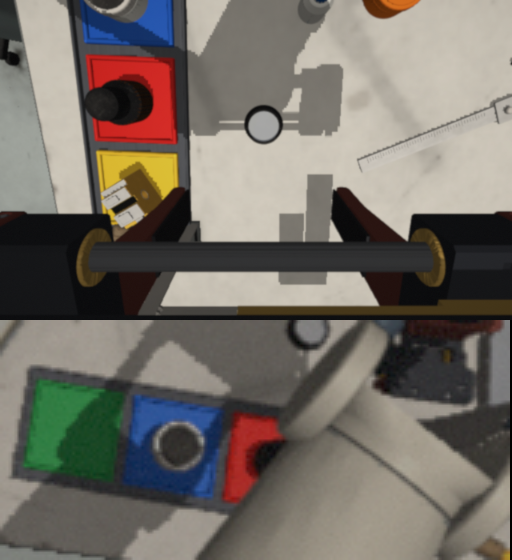

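The jar stands on blue, and the loupe is at wrist px (330,156), world (580,−287).

{"method": "servo_tool", "body": {"targets": [[1,0.55,0.08,0,0],[1,0.55,0.08,0.3,0],[1,0,0,0.9,0],[1,0,0,0.9,0],[1,0,0,0.9,0],[1,0,0,0.9,0],[1,0,0,0.4,0],[1,0,0,0.2,0],[1,0,0,0.1,0],[1,0,0,0,0],[1,0,0,0,0],[1,0,0,0,0]], "grip_force": 12}}

```text
time_s: 27.05
tcp_pos: [581.0, -287.6, 10.6]
tcp_rot: [2.221, 2.218, 0.001]
wrist_force: [-0.3, -0.2, 0.1]
width: 1.002
gripper_force: 0.0
```

```bash
python3 -c "
from h import *
go(580,-287,5)"
```

```text
27.05 [ 581.  -287.6   10.6] [2.221e+00 2.218e+00 1.000e-03] w 1.002 F [-0.3 -0.2  0.1] g 0.0
yaw 89.9 tool delta/30: [ 0.02 -0.03  0.19] q [-0.51  0.28  1.4   0.    1.46 -0.51]
```

{"method": "servo_tool", "body": {"targets": [[1,0,0,0.15,0],[-1,0,0,0,0],[-1,0,0,0,0],[-1,0,0,0,0],[-1,0,0,0,0],[-1,0,0,0,0],[-1,0,0,0,0],[-1,0,0,0,0],[-1,0,0,0,0],[-1,0,0,0,0],[-1,0,0,0,0]]}}

```text
time_s: 27.97
tcp_pos: [579.9, -287.2, 3.9]
tcp_rot: [-2.223, -2.22, 0.0]
wrist_force: [-0.0, -0.4, 0.3]
width: 0.473
gripper_force: 12.0
```

```bash
python3 -c "
from h import *
go(447,-67,120)"
```

```text
27.97 [ 579.9 -287.2    3.9] [-2.223 -2.22   0.   ] w 0.473 F [-0.  -0.4  0.3] g 12.0
yaw 89.9 tool delta/30: [ 7.33 -4.44 -3.87] q [-0.51  0.28  1.41 -0.    1.45 -0.51]
```

{"method": "servo_tool", "body": {"targets": [[-1,0,0,-0.5,0],[-1,0,0,-0.9,0],[-1,0,0,-1,0],[-1,0,0,-1,0],[-1,0.81,-0.49,-0.5,0],[-1,0.81,-0.49,0,0],[-1,0.81,-0.49,0,0],[-1,0.81,-0.49,0,0],[-1,0.81,-0.49,0,0],[-1,0.81,-0.49,0,0],[-1,0.81,-0.49,0,0],[-1,0.81,-0.49,0,0]]}}

```text
time_s: 28.97
tcp_pos: [461.7, -91.5, 120.9]
tcp_rot: [2.223, 2.22, 0.0]
wrist_force: [-0.0, -0.1, 0.2]
width: 0.474
gripper_force: 12.0
```

{"method": "servo_tool", "body": {"targets": [[-1,0.8,-0.48,0,0],[-1,0,0,0.8,0],[-1,0,0,0.9,0],[-1,0,0,0.8,0],[-1,0,0,0.5,0],[-1,0,0,0.2,0],[-1,0,0,0,0],[-1,0,0,0,0]]}}

```text
time_s: 29.63
tcp_pos: [448.5, -68.7, 25.6]
tcp_rot: [2.222, 2.22, 0.0]
wrist_force: [0.0, -0.0, -0.0]
width: 0.473
gripper_force: 12.0
```

```bash
python3 - <<'E'
from h import *
go(447,-67,11.5)
w=get_image("wrist");cv2.imwrite("pics/w9.png",w["image"])
E
```

```text
29.63 [448.5 -68.7  25.6] [2.222 2.22  0.   ] w 0.473 F [ 0. -0. -0.] g 12.0
yaw 89.9 tool delta/30: [ 0.06 -0.05  0.47] q [-0.23 -0.26  1.91  0.    1.49 -0.23]
```

View pics/w9.png

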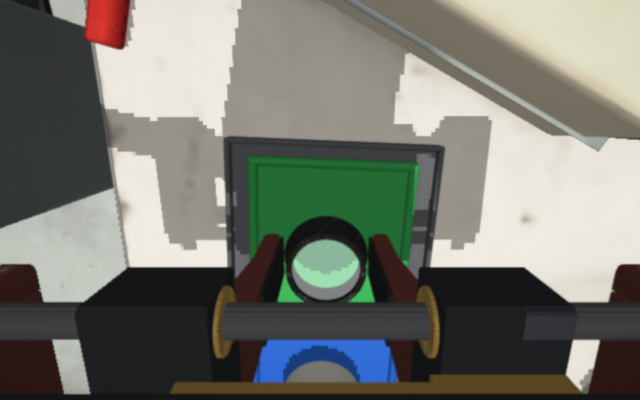

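The green pad's far edge runs (249,157)–(418,166), and the loupe is at (326,260).

```bash
python3 - <<'E'
from h import *
w=get_image("wrist")
A,B=[ray(w,*p,10)[:2] for p in [(249,157),(418,166)]]; d=B-A;L=np.linalg.norm(d);d/=L; c=(A+B)/2+44*np.array([d[1],-d[0]]); print(A,B,L,c)
go(*c,11.3)
E
```

```text
[410.17997119 -21.82038963] [496.48035097 -26.52648511] 86.42859992479423 [450.93433144 -68.10816168]
29.73 [449.2 -68.8  26.6] [2.221e+00 2.219e+00 2.000e-03] w 0.474 F [ 0.7 -0.4 -0.1] g 12.0
yaw 89.9 tool delta/30: [0.02 0.06 0.51] q [-0.23 -0.26  1.91  0.    1.49 -0.23]
```

{"method": "servo_tool", "body": {"targets": [[-1,0.02,0.04,0.3,0],[-1,0,0,0.13,0],[-1,0,0,0.03,0],[-1,0,0,0,0],[-1,0,0,0,0]]}}

```text
time_s: 30.15
tcp_pos: [449.3, -68.0, 11.1]
tcp_rot: [-2.223, -2.22, 0.0]
wrist_force: [0.4, -1.0, -1.1]
width: 0.477
gripper_force: 12.0
```

{"method": "servo_tool", "body": {"targets": [[0.12,0,0,0,0],[0.12,0,0,0,0],[0.12,0,0,0,0],[0.12,0,0,0,0],[0.12,0,0,-0.2,0],[0.12,0,0,-0.7,0],[0.5,0,0,-1,0],[1,0,0,-1,0],[1,0,0,-1,0],[1,0,0,-1,0],[1,0.5,0,-1,0],[1,1,0,0,0]]}}

```text
time_s: 31.15
tcp_pos: [451.5, -24.7, 195.8]
tcp_rot: [2.22, 2.209, 0.009]
wrist_force: [1.4, 0.1, 0.8]
width: 0.974
gripper_force: 0.0
```

{"method": "servo_tool", "body": {"targets": [[1,1,0,0,0],[1,1,0,0,0],[1,1,0,0,0],[1,1,0,0,0],[1,1,0,0,0],[1,1,0,0,0],[1,0,0,0,0],[1,0,0,0,0]]}}

```text
time_s: 31.82
tcp_pos: [449.4, 158.0, 188.4]
tcp_rot: [2.219, 2.223, -0.0]
wrist_force: [0.4, -0.9, 0.1]
width: 1.0
gripper_force: 0.0
```

```bash
python3 - <<'E'
from h import *
st(); t=get_image("top"); sc=get_image("scene")
for n in names[:4]:
    for b in boxes_of("top",n)[:3]:
        x,y,w,h=b["bbox"]; print(n,round(b["p"],2),np.round(ray(t,x+w/2,y+h/2,20)[:2]))
a=cv2.resize(t["image"][180:300,150:470],None,fx=2.4,fy=2.4,interpolation=cv2.INTER_CUBIC)
c=cv2.resize(sc["image"][140:260,320:520],None,fx=2.5,fy=2.5,interpolation=cv2.INTER_CUBIC)
o=np.zeros((590,770,3),np.uint8); o[:a.shape[0],:a.shape[1]]=a; o[290:590,:500]=c
cv2.imwrite("pics/f.png",o)
E
```

```text
31.82 [449.4 158.  188.4] [ 2.219  2.223 -0.   ] w 1.0 F [ 0.4 -0.9  0.1] g 0.0
yellow_insert_mid 0.56 [ 443. -366.]
oil_mid 0.52 [ 447. -267.]
jar_mid 0.58 [750. 147.]
jar_mid 0.49 [ 686. -167.]
jar_mid 0.48 [ 447. -160.]
```

View pics/f.png

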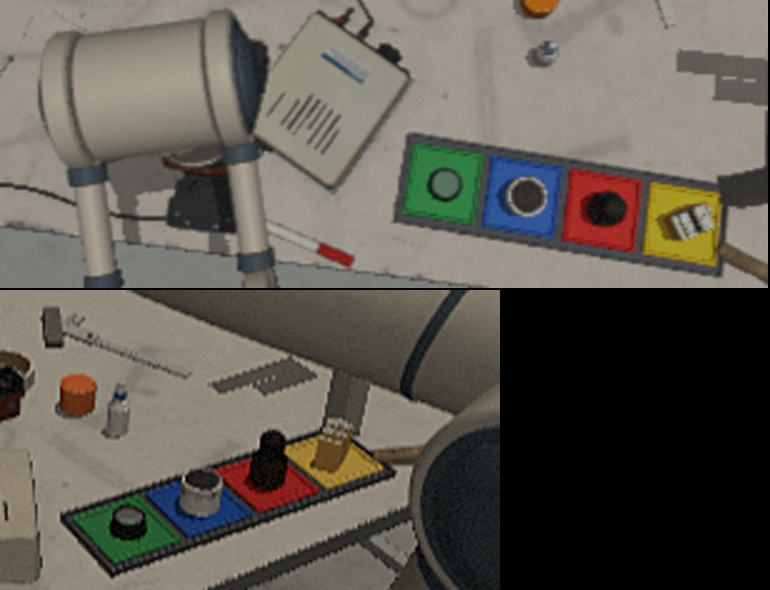

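All four items stand upright on their pads: loupe at crop (445,184), jar (525,196), oil bottle (606,208) and insert (690,222). The glue bottle is where it was.

```bash
python3 -c "
from bench import *
print(hand_in())"
```

```text
the job is handed in; nothing more can be done
None
```

I placed the yellow insert, oil bottle, paste jar and loupe upright near the middle of their pads, in that order, left the grey insert and glue bottle untouched, and handed in at about 32 s. The insert is turned about 30° on its pad to keep the gripper clear of the rack leg.

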